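# Start the hob under the saucepan

### The arm

A 7-joint arm with a two-finger parallel gripper is mounted at the origin on the work surface. World frame = base frame: x ahead of the robot, y to its left, z up, the work surface at z = 0. Lengths are in m, angles in degrees, forces in N, time in s.
With the tool pointing down it reaches from about 0.425 to 0.875 m from the base axis. Payload 4.7 kg.
Tool frame: the origin (TCP) lies at the very end of the fingers, on their centre line; the grasp point (between the pads) lies 19 mm behind it (env.grip_point_offset is the distance from the TCP to the grasp point, in m); z points along the fingers, y is the line along which they close (so a half turn about z gives the same grasp; the last joint's range is limited). The gripper opens to 87 mm and grips with 3 to 60 N. Pads are 19 mm wide; open, the fingers measure 117 mm over their backs; the gripper's body (75 mm by 190 mm) begins 51 mm behind the grasp point.
Start: joints at [70.193, 18.392, -4.016, 83.108, 1.295, 78.541, -3.26], TCP at [0.229, -0.608, 0.223] pointing down, gripper open.
Joint ranges: [-163.93, 163.93], [-17.29, 119.83], [-79.2, 71.16], [3.27, 140.29], [-89.18, 269.18], [5.43, 117.66], [-154.24, 154.24]. Speed limits (degrees/s): [147.25, 147.25, 180, 180, 180, 180, 180].

### API

Orientations are given as [roll, pitch, yaw] about the fixed x, y, z axes, in that order (R = Rz(yaw) Ry(pitch) Rx(roll)).
In Python, from cell import env gives the robot as it stands.
- The arm moves only by the tool jog_arm, never from a script. Its argument "motion" is a list of rows, each an object of numbers: "x", "y", "z": the shift along the tool's x, y, z in cm; "ax", "ay", "az": the turn, a rotation vector about the tool's x, y, z in degrees. In form: [{"x": .., "y": .., "z": .., "ax": .., "ay": .., "az": ..}, ...]. A call has exactly 5 rows; each row shifts and turns the commanded pose from where the row before left it, along the tool's axes as they then stand; what a row does not reach is not made up. A row lasts 1/10 s, in which the tool goes at most 50 mm and 8.59 degrees, less where a joint would pass 70% of its speed; a pose out of reach is approached as far as the arm can. A call is refused whole if a number of a shift passes 5 or a number of a turn 8.59, either way. A call with a gripper value outside its range is refused whole. "claw" is the gripper command: -1 is shut, 1 is fully open, values between are in proportion, set as the call begins (left out, the last holds). The fingers move at their own pace and stop on an object; "squeeze" is the grip in N (left out, the last holds). Time passes only in rows, so rows that do not move let the fingers close, or fill a call up. It gives the time, the measured TCP pose, the force, the opening and the grip force at its end, in the units of the state.
- env.get_obs(): the state, without advancing time (a new reading comes with each control period).
- env.read_camera(name): name is "scene" or "top" or "wrist"; returns the picture (384x512x3 uint8, red, green, blue); there is no depth.
- env.camera_params(name): a dict with "fx", "fy", "cx", "cy" (pixels), "extrinsics" (4x4, takes a point from world to camera coordinates). Camera axes: x right, y up, looking along -z (the intrinsics and any distortion apply to the point x, -y, -z); pixel columns grow to the right and rows downward; lengths in m; the calibration is good to about 2 mm. The wrist camera is an equidistant fisheye: a pixel r from the principal point sees the ray r / f radians off the axis. A picture is of the moment at which its call begins: read the wrist's pose just before it. camera_params takes no time and is no camera call; for the wrist camera it gives the pose at the moment of the call.
- env.sign_off(): hands the job in; it is judged then, once.
The state is a dict: "time_s": time; "qpos": joint angles; "joint_velocities": joint speeds; "effort": joint torques, N m; "tool_pos": TCP position; "tool_rot": TCP orientation; "force": force on the tool from outside, world axes, zero at the start; "wrist_torque": the same for the moment, N m; "grip_width": finger opening in m; "grasp_force": force on a finger pad.
Only numpy, scipy, OpenCV 4.12 (cv2) and the standard library are available. Lean on these libraries where they do the work, as an engineer would, in place of code of your own. Each camera call takes 0.05 s, during which the arm holds its last target. There are 200 camera calls.

### The job

Start the table hob under the saucepan: first switch on the mains rocker by pressing its raised end fully down, then push fully in the square key in front of the cooking zone on which the saucepan stands, and last press the long start bar fully down and let it spring back up. Only press: leave the other square key out, and do not pick up or shift the saucepan or anything else on the counter.

Things in the scene. Friction and masses are not known exactly. Their poses are not given: they have to be found in the camera images.
- hob: Fixed table hob, black top, 380 mm deep (x) by 560 wide (y) by 60 high. Origin: centre of its underside; x to its rear, y to its left seen from the robot. Zone centres at x +60, y +150 (left) and -150 mm (right). Aluminium control strip at x -140: square keys at y +170 (left) and -170 (right), rocker and start bar centred at y +60 and -60, either way round. Turned by up to 0.2 rad
- rocker (a joint): Mains rocker, a grey cap 42 mm (hob x) by 65 mm (hob y) with a shallow V-shaped top in a dark frame on the control strip. 0 = off (its left, +y, end raised), 0.36 rad = fully on (left end down). It stays where it is left; about 3 to 4 N on the raised end moves it
- rocker_press (a point): Point on top of the rocker's left (+y) half, the one raised when off, 23 mm along that half from the pivot line, moving with it: about 86 mm above the counter when off and about 8 mm lower when on. The left half is then level
- key_left (a joint): Left square key's travel: 0 = out, 0.008 m = fully in. It stays where it is pushed; about 2.5 N moves it
- key_left_top (a point): Centre of the top face of the left square key (grey, 28 x 28 mm, top 75 mm above the counter when out, 67 mm when in; dark frame 63 mm high around it), which serves the left zone
- key_right (a joint): Right square key's travel: 0 = out, 0.008 m = fully in. It stays where it is pushed; about 2.5 N moves it
- key_right_top (a point): Centre of the top face of the right square key, same size and heights as the left, which serves the right zone
- start_bar (a joint): Start bar's travel: 0 = up, 0.008 m = fully down. A spring returns it; fully down takes about 5 N
- start_bar_top (a point): Centre of the top face of the long grey start bar (18 mm in hob x by 92 mm in hob y, top 75 mm above the counter when up)
- saucepan: Steel saucepan standing on one of the two zones, 170 mm wide and 70 mm high (rim 130 mm above the counter), with a black handle reaching 195 mm from its axis along its x axis, towards the rear. Origin: centre of its underside. To be left alone
- bowl: White ceramic bowl on the other zone, 170 mm wide, 70 mm high. Origin: centre of its underside. To be left alone
- pepper_mill: Dark wooden pepper mill, 50 mm wide, 128 mm high, on the hob between the zones, behind the control strip. Origin: centre of its underside. To be left alone
- salt_jar: Glass salt jar with steel cap, 40 mm wide, 70 mm high, on the counter just in front of the hob. Origin: centre of its underside. To be left alone
- mug: Blue mug, 80 mm wide, 90 mm high, to the right of the hob. Origin: centre of its underside. To be left alone
- spatula: Wooden spatula lying on the counter beside the left end of the hob, its origin near its middle. To be left alone

How it is judged:
By the outcome, as a careful person would: the job done as asked, in the order asked, and still so for the second after the job is handed in, with the robot touching nothing.
It also fails if it takes over 40 s, if anything falls off the work surface, if the arm or the gripper's body presses on something with over 40 N, if the wrist force passes 120 N, or if a joint passes its speed limit or range.

## Working session

There is one attempt and no reset: what is moved stays moved. The work goes in short steps, Python scripts to look and compute and a tool call to move; the robot and the scene stay as the last step left them, time stands still between calls to the robot, and variables do not carry over. Pictures are saved under pics/ and viewed, at most 10 in all, crops included, and the job is handed in when it is done.

Besides the shell and the picture viewer there is one more tool, called after "Emit:" as a command line: name --argument value ..., lists and objects as JSON in quotes. jog_arm: Moves the arm, as the interface text tells. Its arguments: {"type":"object","properties":{"motion":{"type":"array"},"claw":{"type":"number"},"squeeze":{"type":"number"}},"required":["motion"]}

```bash
mkdir -p pics; python3 - <<'E'
from cell import env
import cv2
for n in ("top","scene"):
    im=env.read_camera(n); cv2.imwrite(f"pics/{n}0.png",cv2.resize(im[:,:,::-1],(800,600),interpolation=cv2.INTER_CUBIC))
    cv2.imwrite(f"{n}_raw.png",im[:,:,::-1])
    p=env.camera_params(n); print(n,p["fx"],p["fy"],p["cx"],p["cy"],p["extrinsics"], [k for k in p])
o=env.get_obs(); print(o["tool_pos"],o["tool_rot"],o["time_s"],o["force"])
E
```

```text
top 437.41593993370645 437.41593993370645 254.46436952718432 196.48285616645725 [[ 0.00322396 -0.9999756   0.00619725 -0.00356322]
 [ 0.98450222  0.00426061  0.17532035 -0.58196287]
 [-0.17534248  0.00553598  0.98449193 -1.17362629]
 [ 0.          0.          0.          1.        ]] ['fx', 'fy', 'cx', 'cy', 'extrinsics']
scene 439.22091653528696 439.22091653528696 251.34818877692786 189.75144850582276 [[ 0.09488418  0.99545283 -0.00840523 -0.06818573]
 [-0.7812635   0.07969555  0.61909286  0.41581202]
 [ 0.6169476  -0.05217542  0.78527281 -1.44336186]
 [ 0.          0.          0.          1.        ]] ['fx', 'fy', 'cx', 'cy', 'extrinsics']
[ 0.22863707 -0.60795663  0.22158054] [-1.79904354e+02  5.39681316e-03  2.06127842e+01] 0.1 [ 0.68191242 -0.23110002 -0.11936777]
```

View pics/top0.png

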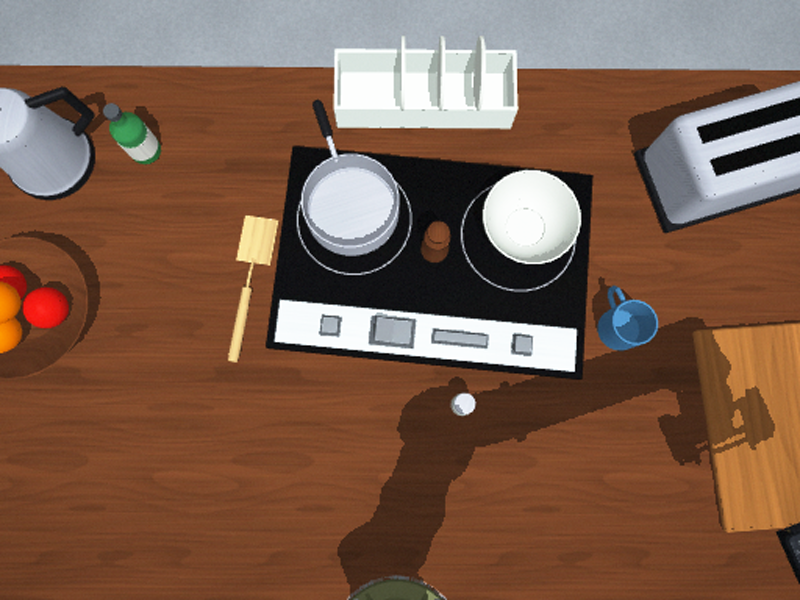

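View pics/scene0.png

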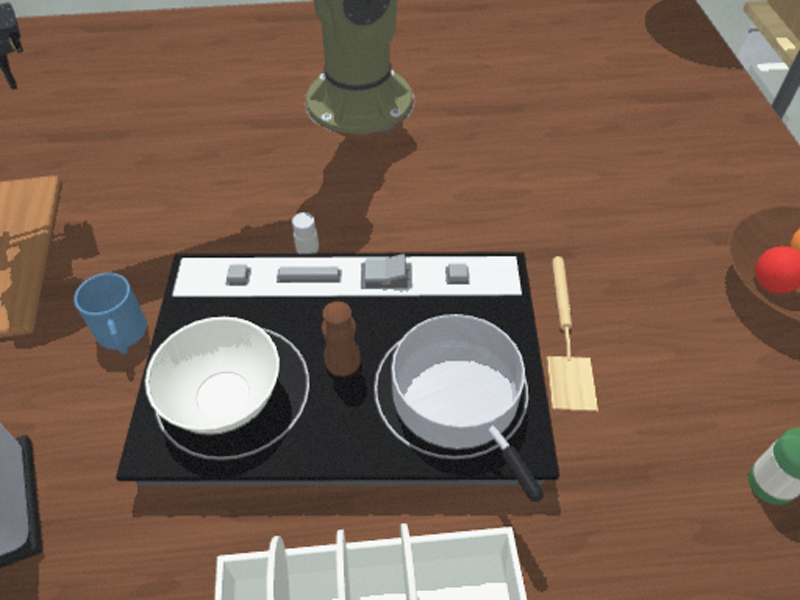

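The saucepan is on the left zone (top view, about 350,205). The left key is near (330,325), the rocker near (392,331) and the bar near (460,338). I'll enlarge both strips to read these more closely.

```bash
python3 - <<'E'
import cv2, numpy as np
t=cv2.imread("top_raw.png")[185:245,170:380]; s=cv2.imread("scene_raw.png")[155:195,105:340]
t=cv2.resize(t,None,fx=3.8,fy=3.8,interpolation=cv2.INTER_CUBIC); s=cv2.resize(s,None,fx=3.4,fy=3.4,interpolation=cv2.INTER_CUBIC)
c=np.zeros((t.shape[0]+s.shape[0],800,3),np.uint8); c[:t.shape[0],:t.shape[1]]=t[:, :800]; c[t.shape[0]:,:s.shape[1]]=s[:,:800]
print(t.shape,s.shape); cv2.imwrite("pics/strip.png",(c*0.8).astype(np.uint8))
E
```

```text
(228, 798, 3) (136, 799, 3)
```

View pics/strip.png

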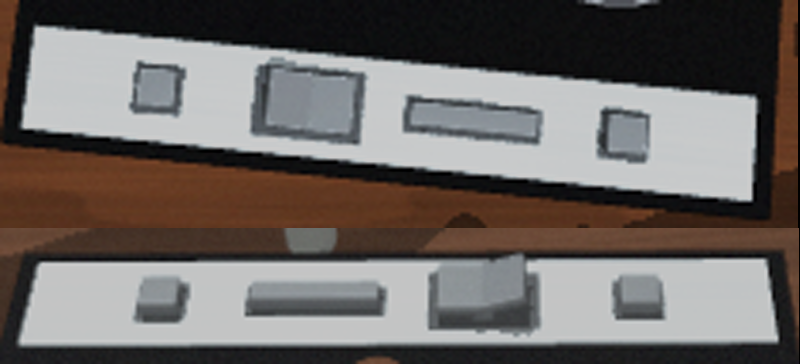

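The strip crop shows these key points, in crop pixels. In the top view the left key top is at (158,88), the bar at (473,119) and the right key at (628,133). In the scene view the left key is at (638,287), the bar at (315,290) and the right key at (161,289). The rocker's raised end is its left end.

```bash
cat > h.py <<'E'
import numpy as np
from cell import env
from scipy.optimize import least_squares
def proj(n,P):
    p=env.camera_params(n); c=np.c_[P,np.ones(len(P))]@p["extrinsics"].T
    return np.c_[p["cx"]+p["fx"]*c[:,0]/-c[:,2], p["cy"]+p["fy"]*(-c[:,1])/-c[:,2]]
def world(h,q):
    q=np.atleast_2d(q).astype(float); c,s=np.cos(h[2]),np.sin(h[2])
    return np.c_[h[0]+c*q[:,0]-s*q[:,1],h[1]+s*q[:,0]+c*q[:,1],q[:,2]]
E
python3 - <<'E'
from h import *
M=np.array([[-.14,.17,.075],[-.14,-.06,.075],[-.14,-.17,.075]])
t=np.array([[158,88],[473,119],[628,133]]); t=(t+.5)/3.8-.5+[170,185]
s=np.array([[638,287-228],[315,290-228],[161,289-228]]); s=(s+.5)/3.4-.5+[105,155]
f=lambda h,ws:np.r_[(proj("top",world(h,M))-t).ravel(),ws*(proj("scene",world(h,M))-s).ravel()]
for ws in (0,1,):
    r=least_squares(f,[.6,0,-.1],args=(ws,)); print(ws,r.x,np.round(f(r.x,1),1))
    h=r.x
    print(world(h,[[-.14,.083,.086],[-.14,.17,.075],[-.14,-.06,.075],[-.14,-.17,.075]]).round(4))
np.save("hob.npy",h)
o=env.get_obs();print(o["tool_pos"],o["tool_rot"],np.degrees(h[2]))
E
```

```text
0 [ 0.66957412 -0.06409103 -0.09271792] [-0.5 -0.   0.5 -0.1 -0.   0.1  1.  -1.1  0.2 -1.3 -0.3 -0.6]
[[ 0.5379  0.0315  0.086 ]
 [ 0.5459  0.1181  0.075 ]
 [ 0.5246 -0.1109  0.075 ]
 [ 0.5144 -0.2204  0.075 ]]
1 [ 0.67081582 -0.06477831 -0.09403043] [-0.3 -0.5  0.7 -0.5  0.1 -0.3  0.9 -0.6 -0.  -0.9 -0.5 -0.3]
[[ 0.5392  0.031   0.086 ]
 [ 0.5474  0.1176  0.075 ]
 [ 0.5258 -0.1114  0.075 ]
 [ 0.5155 -0.2209  0.075 ]]
[ 0.22863707 -0.60795663  0.22158054] [-1.79904354e+02  5.39681316e-03  2.06127842e+01] -5.387547010562911
```

Emit:
jog_arm --motion '[{"az": 6.5}, {"az": 6.5}, {"az": 6.5}, {"az": 6.5}, {"z": 0}]' --claw -1 --squeeze 10

```text
$.motion[0]: bad value
```

```bash
cat >> h.py <<'E'
from scipy.spatial.transform import Rotation as R
HOB=[.6703,-.0645,-.0934]
T={"rocker":[-.14,.083,.12],"key":[-.14,.17,.1],"bar":[-.14,-.06,.1]}
def go(name):
    o=env.get_obs(); Rm=R.from_euler("xyz",o["tool_rot"],degrees=True)
    w=world(HOB,T[name])[0]; d=Rm.inv().apply(w-o["tool_pos"])*100
    print(name,"target",w.round(4),"tool shift cm",d.round(2),"rot",o["tool_rot"],"pos",o["tool_pos"],"t",o["time_s"],"F",o["force"],"w",o["grip_width"])
E
python3 - <<'E'
from h import *
go("rocker")
# mill base from top pixel (z=.06) & rough pan/bowl
p=env.camera_params("top");E=p["extrinsics"]
def bp(u,v,z):
    u,v=(u+.5)/1.5625-.5,(v+.5)/1.5625-.5
    d=E[:3,:3].T@np.array([(u-p["cx"])/p["fx"],-(v-p["cy"])/p["fy"],-1]);c=-E[:3,:3].T@E[:3,3]
    return c+d*(z-c[2])/d[2]
print("mill base",bp(434,250,.06),"mill top",bp(437,230,.188))
E
```

```text
rocker target [0.5387 0.0312 0.12  ] tool shift cm [ 51.52 -48.89  10.23] rot [-1.79904354e+02  5.39681316e-03  2.06127842e+01] pos [ 0.22863707 -0.60795663  0.22158054] t 0.1 F [ 0.68191242 -0.23110002 -0.11936777] w 0.0868598307313736
mill base [ 0.68588533 -0.06625635  0.06      ] mill top [ 0.68530652 -0.06366753  0.188     ]
```

Emit:
jog_arm --motion '[{"x": 0, "y": 0, "z": 0, "ax": 0, "ay": 0, "az": 6.5}, {"x": 0, "y": 0, "z": 0, "ax": 0, "ay": 0, "az": 6.5}, {"x": 0, "y": 0, "z": 0, "ax": 0, "ay": 0, "az": 6.5}, {"x": 0, "y": 0, "z": 0, "ax": 0, "ay": 0, "az": 6.5}, {"x": 0, "y": 0, "z": 0, "ax": 0, "ay": 0, "az": 0}]' --claw -1 --squeeze 10

```text
time_s: 0.6
tool_pos: [0.2287, -0.6081, 0.222]
tool_rot: [-180.0, 0.0, -5.4]
force: [0.3, -0.1, -0.4]
grip_width: 0.0551
grasp_force: 0.0
```

```bash
python3 -c "
from h import *
go('rocker')"
```

```text
rocker target [0.5387 0.0312 0.12  ] tool shift cm [ 24.85 -66.56  10.24] rot [-1.79954747e+02  3.70773083e-02 -5.40157846e+00] pos [ 0.22870671 -0.60813228  0.22198618] t 0.6 F [ 0.28874323 -0.11461604 -0.37947849] w 0.055068425001623345
```

Emit:
jog_arm --motion '[{"x": 1.24, "y": -3.33, "z": 0, "ax": 0, "ay": 0, "az": 0}, {"x": 1.24, "y": -3.33, "z": 0, "ax": 0, "ay": 0, "az": 0}, {"x": 1.24, "y": -3.33, "z": 0, "ax": 0, "ay": 0, "az": 0}, {"x": 1.24, "y": -3.33, "z": 0, "ax": 0, "ay": 0, "az": 0}, {"x": 1.24, "y": -3.33, "z": 0, "ax": 0, "ay": 0, "az": 0}]'

```text
time_s: 1.1
tool_pos: [0.3066, -0.4469, 0.2223]
tool_rot: [-180.0, 0.0, -5.2]
force: [0.1, -0.1, 0.3]
grip_width: 0.0148
grasp_force: 0.0
```

Emit:
jog_arm --motion '[{"x": 1.24, "y": -3.33, "z": 0, "ax": 0, "ay": 0, "az": 0}, {"x": 1.24, "y": -3.33, "z": 0, "ax": 0, "ay": 0, "az": 0}, {"x": 1.24, "y": -3.33, "z": 0, "ax": 0, "ay": 0, "az": 0}, {"x": 1.24, "y": -3.33, "z": 0, "ax": 0, "ay": 0, "az": 0}, {"x": 1.24, "y": -3.33, "z": 0, "ax": 0, "ay": 0, "az": 0}]'

```text
time_s: 1.6
tool_pos: [0.3838, -0.287, 0.2225]
tool_rot: [180.0, 0.0, -5.2]
force: [0.0, -0.5, 0.0]
grip_width: 0.0006
grasp_force: 0.0
```

Emit:
jog_arm --motion '[{"x": 1.24, "y": -3.33, "z": 0, "ax": 0, "ay": 0, "az": 0}, {"x": 1.24, "y": -3.33, "z": 0, "ax": 0, "ay": 0, "az": 0}, {"x": 1.24, "y": -3.33, "z": 0, "ax": 0, "ay": 0, "az": 0}, {"x": 1.24, "y": -3.33, "z": 0, "ax": 0, "ay": 0, "az": 0}, {"x": 1.24, "y": -3.33, "z": 0, "ax": 0, "ay": 0, "az": 0}]'

```text
time_s: 2.1
tool_pos: [0.4611, -0.1272, 0.2225]
tool_rot: [180.0, 0.0, -5.2]
force: [0.4, 0.1, 0.6]
grip_width: 0.0005
grasp_force: 0.0
```

Emit:
jog_arm --motion '[{"x": 1.24, "y": -3.33, "z": 0, "ax": 0, "ay": 0, "az": 0}, {"x": 1.24, "y": -3.33, "z": 0, "ax": 0, "ay": 0, "az": 0}, {"x": 1.24, "y": -3.33, "z": 0, "ax": 0, "ay": 0, "az": 0}, {"x": 1.24, "y": -3.33, "z": 0, "ax": 0, "ay": 0, "az": 0}, {"x": 0, "y": 0, "z": 0, "ax": 0, "ay": 0, "az": 0}]'

```text
time_s: 2.6
tool_pos: [0.5238, 0.0055, 0.2226]
tool_rot: [-179.8, -0.0, -4.7]
force: [0.2, -0.3, -0.3]
grip_width: 0.0006
grasp_force: 0.0
```

```bash
python3 - <<'E'
from h import *
import cv2
go('rocker')
p=env.camera_params("wrist");im=env.read_camera("wrist")[:,:,::-1].copy()
E=p["extrinsics"]
P=np.array([[-.14,.083,.086],[-.14,.17,.075],[-.14,-.06,.075],[-.14,.06,.07]])
c=(np.c_[world(HOB,P),np.ones(4)]@E.T)[:,:3]*[1,-1,-1]
th=np.arctan2(np.hypot(c[:,0],c[:,1]),c[:,2]);ph=np.arctan2(c[:,1],c[:,0])
px=np.c_[p["cx"]+p["fx"]*th*np.cos(ph),p["cy"]+p["fy"]*th*np.sin(ph)]
print(px.round(1))
im=cv2.resize(im,(800,600),interpolation=cv2.INTER_CUBIC)
for u,v in px*1.5625: cv2.drawMarker(im,(int(u),int(v)),(0,0,255),cv2.MARKER_CROSS,8,1)
cv2.imwrite("pics/w1.png",im)
E
```

```text
rocker target [0.5387 0.0312 0.12  ] tool shift cm [ 1.26 -2.65 10.27] rot [-1.79809813e+02 -3.75593903e-02 -4.73262683e+00] pos [0.52377326 0.00552942 0.22261922] t 2.6 F [ 0.16501974 -0.2848505  -0.31679562] w 0.0006181934658386516
[[230.6 169. ]
 [153.3 167.2]
 [362.6 169.6]
 [253.4 166.6]]
```

View pics/w1.png

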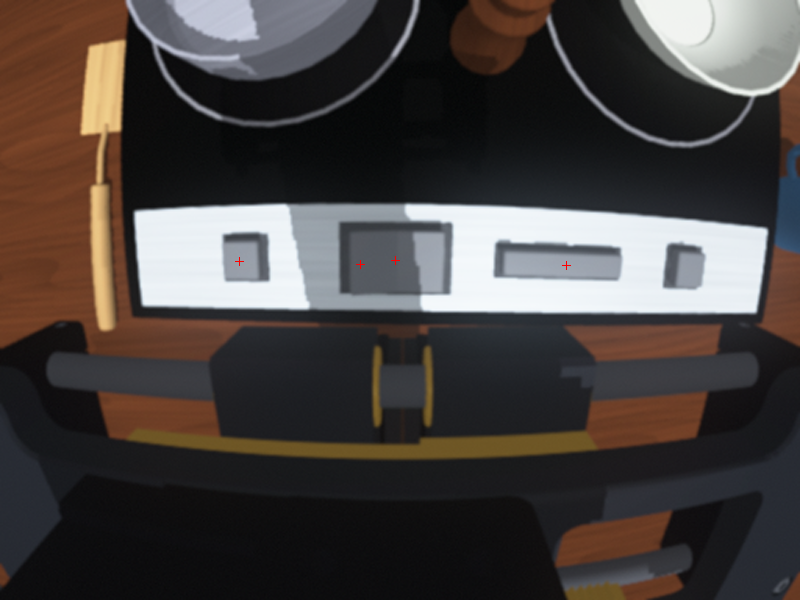

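The markers land on the controls, so the pose fit is good. I'll move over the rocker.

Emit:
jog_arm --motion '[{"x": 1.26, "y": -2.65, "z": 0, "ax": 0, "ay": 0, "az": 0}, {"x": 0, "y": 0, "z": 4, "ax": 0, "ay": 0, "az": 0}, {"x": 0, "y": 0, "z": 4, "ax": 0, "ay": 0, "az": 0}, {"x": 0, "y": 0, "z": 2.2, "ax": 0, "ay": 0, "az": 0}, {"x": 0, "y": 0, "z": 0, "ax": 0, "ay": 0, "az": 0}]'

```text
time_s: 3.15
tool_pos: [0.5345, 0.0226, 0.1169]
tool_rot: [179.9, 0.4, -5.4]
force: [1.2, -0.6, -0.1]
grip_width: 0.0007
grasp_force: 0.0
```

```bash
python3 -c "
from h import *
go('rocker')"
```

```text
rocker target [0.5387 0.0312 0.12  ] tool shift cm [ 0.33 -0.89 -0.32] rot [179.92668122   0.43591606  -5.39464631] pos [0.53451855 0.0226402  0.11687182] t 3.15 F [ 1.1684361  -0.57064469 -0.07152004] w 0.0006656673694837491
```

Emit:
jog_arm --motion '[{"x": 0.3, "y": -0.9, "z": 0, "ax": 0, "ay": 0, "az": 0}, {"x": 0, "y": 0, "z": 0.8, "ax": 0, "ay": 0, "az": 0}, {"x": 0, "y": 0, "z": 0.8, "ax": 0, "ay": 0, "az": 0}, {"x": 0, "y": 0, "z": 0, "ax": 0, "ay": 0, "az": 0}, {"x": 0, "y": 0, "z": 0, "ax": 0, "ay": 0, "az": 0}]'

```text
time_s: 3.65
tool_pos: [0.5416, 0.0331, 0.1046]
tool_rot: [180.0, -0.0, -5.4]
force: [0.5, 0.7, -0.4]
grip_width: 0.0006
grasp_force: 0.0
```

```bash
python3 -c "
from h import *
go('rocker')"
```

```text
rocker target [0.5387 0.0312 0.12  ] tool shift cm [-0.28  0.21 -1.54] rot [ 1.79984047e+02 -4.40154912e-04 -5.38677570e+00] pos [0.54162586 0.03305834 0.10461241] t 3.65 F [ 0.52708643  0.72660648 -0.35709997] w 0.0006348861432337149
```

Emit:
jog_arm --motion '[{"x": -0.25, "y": 0.15, "z": 1.0, "ax": 0, "ay": 0, "az": 0}, {"x": 0, "y": 0, "z": 0.5, "ax": 0, "ay": 0, "az": 0}, {"x": 0, "y": 0, "z": 0.5, "ax": 0, "ay": 0, "az": 0}, {"x": 0, "y": 0, "z": 0.4, "ax": 0, "ay": 0, "az": 0}, {"x": 0, "y": 0, "z": 0.0, "ax": 0, "ay": 0, "az": 0}]'

```text
time_s: 4.15
tool_pos: [0.5389, 0.0331, 0.0803]
tool_rot: [-180.0, 0.0, -5.3]
force: [-0.1, 0.0, 1.1]
grip_width: 0.0005
grasp_force: 0.1
```

Emit:
jog_arm --motion '[{"x": 0, "y": 0, "z": 0.2, "ax": 0, "ay": 0, "az": 0}, {"x": 0, "y": 0, "z": 0.1, "ax": 0, "ay": 0, "az": 0}, {"x": 0, "y": 0, "z": 0.0, "ax": 0, "ay": 0, "az": 0}, {"x": 0, "y": 0, "z": 0, "ax": 0, "ay": 0, "az": 0}, {"x": 0, "y": 0, "z": 0.0, "ax": 0, "ay": 0, "az": 0}]'

```text
time_s: 4.65
tool_pos: [0.5393, 0.0326, 0.0784]
tool_rot: [-180.0, -0.0, -5.4]
force: [-1.8, 3.3, 8.1]
grip_width: 0.0009
grasp_force: 3.7
```

Emit:
jog_arm --motion '[{"x": 0, "y": 0, "z": 0.1, "ax": 0, "ay": 0, "az": 0}, {"x": 0, "y": 0, "z": 0.05, "ax": 0, "ay": 0, "az": 0}, {"x": 0, "y": 0, "z": 0.0, "ax": 0, "ay": 0, "az": 0}, {"x": 0, "y": 0, "z": 0, "ax": 0, "ay": 0, "az": 0}, {"x": 0, "y": 0, "z": 0.0, "ax": 0, "ay": 0, "az": 0}]'

```text
time_s: 5.15
tool_pos: [0.5394, 0.0326, 0.0783]
tool_rot: [180.0, -0.0, -5.4]
force: [-5.5, 2.5, 15.7]
grip_width: 0.0007
grasp_force: 8.3
```

The rocker has bottomed: force rises with no further travel, at the expected height. I'll lift and go to the left key.

Emit:
jog_arm --motion '[{"x": 0, "y": 0, "z": -2, "ax": 0, "ay": 0, "az": 0}, {"x": 0, "y": 0, "z": -1, "ax": 0, "ay": 0, "az": 0}, {"x": 0, "y": -4.2, "z": 0.0, "ax": 0, "ay": 0, "az": 0}, {"x": 0, "y": -4.2, "z": 0, "ax": 0, "ay": 0, "az": 0}, {"x": 0, "y": 0, "z": 0.0, "ax": 0, "ay": 0, "az": 0}]'

```text
time_s: 5.65
tool_pos: [0.5464, 0.1226, 0.1064]
tool_rot: [-179.8, -0.0, -4.9]
force: [-1.2, -0.5, 0.1]
grip_width: 0.0008
grasp_force: 0.0
```

```bash
python3 - <<'E'
from h import *
import cv2
go('key')
im=env.read_camera("scene")[145:215,180:360,::-1]
cv2.imwrite("pics/s2.png",cv2.resize(im,None,fx=4.4,fy=4.4,interpolation=cv2.INTER_CUBIC))
E
```

```text
key target [0.5468 0.1178 0.1   ] tool shift cm [0.07 0.48 0.64] rot [-1.79763118e+02 -4.40327952e-02 -4.90666494e+00] pos [0.54642554 0.12260517 0.10643846] t 5.65 F [-1.2337191  -0.49003604  0.14394956] w 0.0008257314501747901
```

View pics/s2.png

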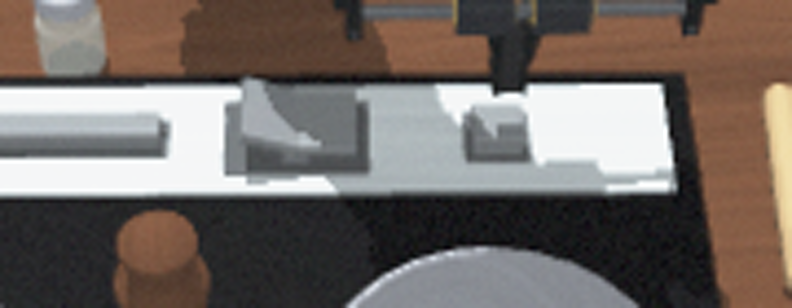

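In the crop the rocker's left half (right side of the picture, about 335,120) is now level and its other end (260,110) is raised, so it is on. The left key is still out at (497,130).

Emit:
jog_arm --motion '[{"x": 0, "y": 0.2, "z": 0, "ax": 0, "ay": 0, "az": 0}, {"x": 0, "y": 0, "z": 1.0, "ax": 0, "ay": 0, "az": 0}, {"x": 0, "y": 0, "z": 0.8, "ax": 0, "ay": 0, "az": 0}, {"x": 0, "y": 0, "z": 0, "ax": 0, "ay": 0, "az": 0}, {"x": 0, "y": 0, "z": 0, "ax": 0, "ay": 0, "az": 0}]'

```text
time_s: 6.2
tool_pos: [0.5464, 0.113, 0.0874]
tool_rot: [180.0, 0.1, -5.4]
force: [-0.4, 0.6, 0.7]
grip_width: 0.0005
grasp_force: 0.0
```

```bash
python3 -c "
from h import *
go('key')"
```

```text
key target [0.5468 0.1178 0.1   ] tool shift cm [-0.01 -0.49 -1.26] rot [ 1.79979100e+02  6.16627412e-02 -5.43747961e+00] pos [0.54636704 0.11296662 0.08742042] t 6.2 F [-0.41999578  0.62323508  0.71918068] w 0.0004960403460844702
```

Emit:
jog_arm --motion '[{"x": 0, "y": -0.5, "z": 0, "ax": 0, "ay": 0, "az": 0}, {"x": 0, "y": 0, "z": 0.6, "ax": 0, "ay": 0, "az": 0}, {"x": 0, "y": 0, "z": 0.5, "ax": 0, "ay": 0, "az": 0}, {"x": 0, "y": 0, "z": 0.5, "ax": 0, "ay": 0, "az": 0}, {"x": 0, "y": 0, "z": 0.4, "ax": 0, "ay": 0, "az": 0}]'

```text
time_s: 6.7
tool_pos: [0.5472, 0.1189, 0.0677]
tool_rot: [-180.0, 0.0, -5.4]
force: [-1.2, 1.2, 2.5]
grip_width: 0.0006
grasp_force: 1.2
```

Emit:
jog_arm --motion '[{"x": 0, "y": 0, "z": 0.15, "ax": 0, "ay": 0, "az": 0}, {"x": 0, "y": 0, "z": 0, "ax": 0, "ay": 0, "az": 0}, {"x": 0, "y": 0, "z": 0, "ax": 0, "ay": 0, "az": 0}, {"x": 0, "y": 0, "z": 0, "ax": 0, "ay": 0, "az": 0}, {"x": 0, "y": 0, "z": 0, "ax": 0, "ay": 0, "az": 0}]'

```text
time_s: 7.2
tool_pos: [0.5472, 0.1189, 0.0673]
tool_rot: [180.0, -0.0, -5.4]
force: [-1.5, -0.0, 7.9]
grip_width: 0.0009
grasp_force: 3.7
```

Emit:
jog_arm --motion '[{"x": 0, "y": 0, "z": 0.15, "ax": 0, "ay": 0, "az": 0}, {"x": 0, "y": 0, "z": 0.05, "ax": 0, "ay": 0, "az": 0}, {"x": 0, "y": 0, "z": 0, "ax": 0, "ay": 0, "az": 0}, {"x": 0, "y": 0, "z": 0, "ax": 0, "ay": 0, "az": 0}, {"x": 0, "y": 0, "z": 0, "ax": 0, "ay": 0, "az": 0}]'

```text
time_s: 7.7
tool_pos: [0.5473, 0.1189, 0.0671]
tool_rot: [179.9, -0.0, -5.4]
force: [-7.0, -1.3, 18.4]
grip_width: 0.0007
grasp_force: 9.4
```

Emit:
jog_arm --motion '[{"x": 0, "y": 0, "z": -2.5, "ax": 0, "ay": 0, "az": 0}, {"x": 0, "y": 0, "z": -2.5, "ax": 0, "ay": 0, "az": 0}, {"x": 0, "y": 4.6, "z": 0, "ax": 0, "ay": 0, "az": 0}, {"x": 0, "y": 4.6, "z": 0, "ax": 0, "ay": 0, "az": 0}, {"x": 0, "y": 4.6, "z": 0, "ax": 0, "ay": 0, "az": 0}]'

```text
time_s: 8.2
tool_pos: [0.5338, -0.0203, 0.1145]
tool_rot: [180.0, -0.0, -5.3]
force: [0.2, -0.2, -0.5]
grip_width: 0.0006
grasp_force: 0.0
```

Emit:
jog_arm --motion '[{"x": 0, "y": 4.6, "z": 0, "ax": 0, "ay": 0, "az": 0}, {"x": 0, "y": 4.6, "z": 0, "ax": 0, "ay": 0, "az": 0}, {"x": 0, "y": 0, "z": 0, "ax": 0, "ay": 0, "az": 0}, {"x": 0, "y": 0, "z": 0, "ax": 0, "ay": 0, "az": 0}, {"x": 0, "y": 0, "z": 0, "ax": 0, "ay": 0, "az": 0}]'

```text
time_s: 8.7
tool_pos: [0.5256, -0.1089, 0.1143]
tool_rot: [-180.0, 0.0, -5.3]
force: [-0.7, 1.1, 0.2]
grip_width: 0.0004
grasp_force: 0.0
```

```bash
python3 - <<'E'
from h import *
import cv2
go('bar')
im=env.read_camera("scene")[145:215,180:360,::-1]
cv2.imwrite("pics/s3.png",cv2.resize(im,None,fx=4.4,fy=4.4,interpolation=cv2.INTER_CUBIC))
E
```

```text
bar target [ 0.5253 -0.1112  0.1   ] tool shift cm [-0.01  0.23  1.43] rot [-1.79958690e+02  1.66110611e-02 -5.28918810e+00] pos [ 0.52563284 -0.10889977  0.11433324] t 8.7 F [-0.6668845   1.08042708  0.19616854] w 0.00035201032152608986
```

View pics/s3.png

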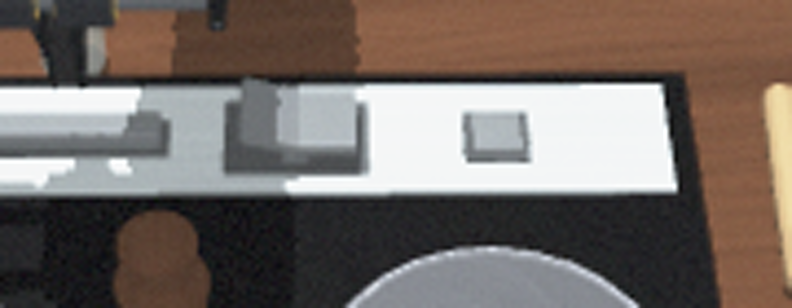

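The left key (497,135) is now in and the rocker is still on. Next is the start bar.

Emit:
jog_arm --motion '[{"x": 0, "y": 0.2, "z": 1.6, "ax": 0, "ay": 0, "az": 0}, {"x": 0, "y": 0, "z": 1.4, "ax": 0, "ay": 0, "az": 0}, {"x": 0, "y": 0, "z": 0.7, "ax": 0, "ay": 0, "az": 0}, {"x": 0, "y": 0, "z": 0.6, "ax": 0, "ay": 0, "az": 0}, {"x": 0, "y": 0, "z": 0.4, "ax": 0, "ay": 0, "az": 0}]'

```text
time_s: 9.25
tool_pos: [0.5249, -0.1112, 0.0673]
tool_rot: [-180.0, 0.1, -5.3]
force: [-5.1, 2.5, 14.1]
grip_width: 0.0004
grasp_force: 8.1
```

Emit:
jog_arm --motion '[{"x": 0, "y": 0, "z": 0.2, "ax": 0, "ay": 0, "az": 0}, {"x": 0, "y": 0, "z": 0.1, "ax": 0, "ay": 0, "az": 0}, {"x": 0, "y": 0, "z": 0, "ax": 0, "ay": 0, "az": 0}, {"x": 0, "y": 0, "z": 0, "ax": 0, "ay": 0, "az": 0}, {"x": 0, "y": 0, "z": 0, "ax": 0, "ay": 0, "az": 0}]'

```text
time_s: 9.75
tool_pos: [0.525, -0.1112, 0.0672]
tool_rot: [180.0, 0.1, -5.3]
force: [-9.9, 4.0, 19.9]
grip_width: 0.0003
grasp_force: 9.9
```

Bottomed at 67 mm with 20 N. I'll retract.

Emit:
jog_arm --motion '[{"x": 0, "y": 0, "z": -2, "ax": 0, "ay": 0, "az": 0}, {"x": 0, "y": 0, "z": -4, "ax": 0, "ay": 0, "az": 0}, {"x": 0, "y": 0, "z": -5, "ax": 0, "ay": 0, "az": 0}, {"x": 0, "y": 0, "z": -3, "ax": 0, "ay": 0, "az": 0}, {"x": 0, "y": 0, "z": 0, "ax": 0, "ay": 0, "az": 0}]'

```text
time_s: 10.25
tool_pos: [0.529, -0.1129, 0.2102]
tool_rot: [179.8, -0.6, -5.4]
force: [0.1, 0.7, 0.4]
grip_width: 0.0005
grasp_force: 0.0
```

Emit:
jog_arm --motion '[{"x": 0, "y": 0, "z": 0, "ax": 0, "ay": 0, "az": 0}, {"x": 0, "y": 0, "z": 0, "ax": 0, "ay": 0, "az": 0}, {"x": 0, "y": 0, "z": 0, "ax": 0, "ay": 0, "az": 0}, {"x": 0, "y": 0, "z": 0, "ax": 0, "ay": 0, "az": 0}, {"x": 0, "y": 0, "z": 0, "ax": 0, "ay": 0, "az": 0}]'

```text
time_s: 10.75
tool_pos: [0.5251, -0.1123, 0.2037]
tool_rot: [-180.0, 0.1, -5.4]
force: [-0.3, -0.6, -0.7]
grip_width: 0.0005
grasp_force: 0.0
```

```bash
python3 - <<'E'
from h import *
import cv2
im=env.read_camera("scene")[125:320,60:400,::-1]
cv2.imwrite("pics/s4.png",cv2.resize(im,None,fx=2.35,fy=2.35,interpolation=cv2.INTER_CUBIC))
E
```

```text
(no output)
```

View pics/s4.png

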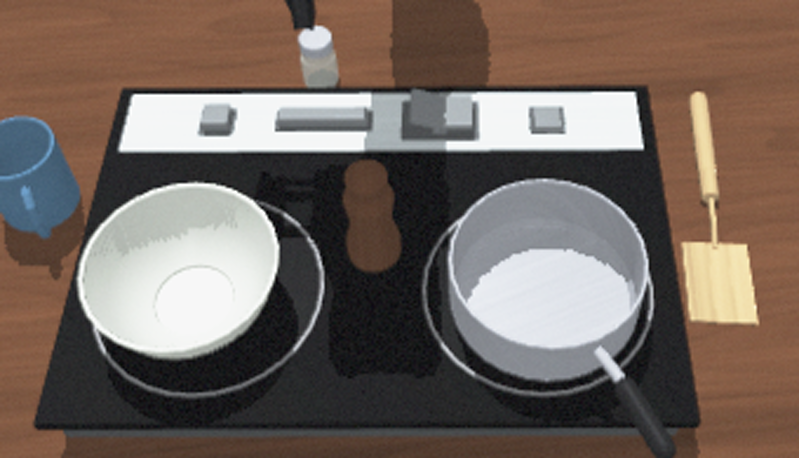

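The rocker (440,115) is on, the left key (547,119) is in, the right key (217,118) is out and the bar (323,119) is back up. Nothing else has moved.

```bash
python3 -c "
from cell import env
print(env.sign_off())"
```

```text
the job is handed in; nothing more can be done
None
```

The hob is started and the job is handed in, about 11 s in: mains rocker on, then the left key (the saucepan's zone) fully in, then the start bar pressed fully down and released; the right key is still out and nothing else was moved.

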